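# Press an opened phone into the corner of the alignment fixture and hold it

## Task

The opened phone has to be held on its two reference stops in the alignment fixture, ready for the next worker to clamp it. First use the flat key standing in the wooden block to turn the slotted screw on the end stop counter-clockwise as far as it goes, so that the hold-down finger swings clear of the nest (move the finger only with the key), and stand the key back in its slot. Then lay the phone flat in the nest, press it firmly into the corner so that its long edge bears on the side fence and its short end on the end stop at the same time, and finish while still gripping it and pressing on both stops; do not disturb the pot, the tape roll and the flat battery.

Things in the scene. Friction and masses are not known exactly. Their poses are not given: they have to be found in the camera images.
- fixture: grey metal plate 124 x 192 x 6 mm fixed to the bench. Origin under the nest's middle at bench height, z up. Two lands, 10 mm above the bench, carry the phone along y; between them (|y| < 36 mm) a channel, floor at 6 mm, runs along x as room for fingers. Nest open at -x and -y. A phone pressed home has its origin at x 0, y 0, z 10 mm here, its long axis along y, either way round
- side_fence: two steel blocks in line, the stop for the phone's long edge: face at x = +34 mm of the fixture (looks to -x), tops 21 mm above the bench, y -63 to -37 and 37 to 63 mm, 12 mm thick, a gap for a finger between. Same frame as the fixture. Both stops are smooth but rub a little (friction about 0.25): part of a push onto one stop can be carried by rubbing on the other
- end_stop: steel block, the stop for the phone's short end: face at y = +67.5 mm of the fixture (looks to -y), 26 mm wide (|x| < 13 mm), top 23 mm above the bench; it carries the slotted screw. Same frame as the fixture
- clamp_screw (a joint): captive quarter-turn screw on the end stop, vertical axis at fixture x 0, y +81.5 mm. 0 rad: hold-down finger points along fixture -y, across the nest. Grows counter-clockwise seen from above to a hard stop at 1.45 rad (finger along +x, nest clear). Starts between 0 and 0.15; friction about 0.05 N m, stays where it is left
- screw_slot (a point): centre of the mouth of the screw's slot, 37 mm above the bench on the screw axis; turns with the screw. Head 24 mm across; the slot is 5.6 mm wide, 6 mm deep, open at both ends, and runs along this point's y axis
- hold_down: steel hold-down finger under the screw's head, 13 mm wide, reaching 30 mm out from the screw axis along its own -y, with a round rubber foot 24 mm out that hangs to 13 mm above the bench, too low for the phone to pass. Origin on the screw axis at bench height, turns with the screw
- key: flat key, 74 mm tall, standing upright in the wooden block: a black flat handle 14 mm thick (x) x 34 mm wide (y) x 42 mm tall, from 32 to 74 mm above the tip, over a steel blade 3 mm thick (x) x 16 mm wide (y) x 32 mm long with a rounded tip. Origin at the blade's tip, z up to the handle. Mass 70 g
- key_block: wooden block 56 x 72 x 38 mm (x, y, z) fixed to the bench, origin under its middle. The key stands in the slot at its middle with the handle's underside on the block's top (tip 6 mm above the bench), blade width along the block's x
- key_hole (a point): centre of the mouth of the key's slot in the block's top, 38 mm above the bench; the slot is 19.5 mm (x) by 6.5 mm (y), its axes those of the block, chamfered, and goes right through
- phone: opened phone without its screen, its inside showing, 135 mm long (x) x 68 mm wide (y), solid part 8 mm thick, 0.1 to 0.21 kg, lying loose on the bench. Origin: centre of its underside. It can be gripped across its width near the middle
- pot: small round pot 40 mm across, 22 mm high, loose, bystander. Origin: centre of its underside
- tape_roll: roll of tape 62 mm across, 12 mm high, lying flat, loose, bystander. Origin: centre of its underside
- flat_battery: flat phone battery 93 (x) x 34 (y) x 5 mm, loose, bystander. Origin: centre of its underside

How it is judged (in metres and radians):
On the way, in this order (a step that is already met when the one before it is completed fails the run):
1. the screw is turned with the key until the hold-down finger is clear of the nest (value of joint clamp_screw above 1.2 rad and distance between key and screw_slot below 0.012 m), for 0.05 s.
2. the key stands back in its block and is let go (value of joint clamp_screw above 1.2 rad and horizontal distance between key and key_hole below 0.006 m and z of key in the frame of key_hole below -0.027 m and angle between key's own z axis and vertical below 0.15 rad and contact force between the fingers and key below 0.1 N), for 0.2 s.
3. the phone is pressed into the corner against both stops (value of joint clamp_screw above 1.2 rad and z of phone in the frame of fixture between 0.008 and 0.0125 m and angle between phone's own z axis and vertical below 0.05 rad and angle between the x axis of phone and the y axis of fixture, either way round below 0.025 rad and x of phone in the frame of fixture between -0.003 and 0.003 m and y of phone in the frame of fixture between -0.003 and 0.003 m and contact force between phone and side_fence above 2 N and contact force between phone and end_stop above 2 N and contact force between the fingers and phone above 2 N), for 0.3 s.
At the end, for the whole second after the job is handed in: Screw beyond 1.2 rad; key upright in its block (6 mm, seated within 5 mm); phone flat on the lands, square within 0.025 rad, within 3 mm of its place, pressing over 2 N on the side fence and over 2 N on the end stop, still gripped by the fingers (over 2 N) (all of step 3 and horizontal distance between key and key_hole below 0.006 m and z of key in the frame of key_hole below -0.027 m and angle between key's own z axis and vertical below 0.15 rad); the arm keeps its last pose, push and grip.
It fails at once if the hold-down finger is touched by the gripper (contact force between the fingers and hold_down above 0.5 N).
It fails at once if the pot, the tape roll or the flat battery is pushed away (distance of any of pot, tape_roll, flat_battery from where it was at the start of the episode above 0.03 m).
It also fails if it takes over 72 s, if anything falls off the work surface, if the arm or the gripper's body presses on something with over 40 N, if the wrist force passes 120 N, or if a joint passes its speed limit or range.

## Robot

A 6-joint arm with a two-finger parallel gripper is mounted at the origin on a cart in front of the work surface, level with it; the furniture and walls round the work are solid. World frame = base frame: x ahead of the robot, y to its left, z up, the work surface at z = 0. Lengths are in m, angles in degrees, forces in N, time in s.
With the tool pointing down it reaches from about 0.325 to 0.775 m from the base axis. Payload 5.5 kg.
Tool frame: the origin (TCP) lies between the finger pads; the fingertips stand bot.tips_ahead ahead of it and the grasp point (between the pads) lies 6 mm ahead of it (bot.tips_ahead is the distance from the TCP to the fingertips, in m); z points along the fingers, y is the line along which they close (so a half turn about z gives the same grasp; the last joint's range is limited). The gripper opens to 88 mm and grips with 3 to 60 N. Pads are 20 mm wide; open, the fingers measure 115 mm over their backs; the gripper's body (75 mm by 178 mm) begins 61 mm behind the grasp point.
Start: joints at [62.584, 5.22, 70.514, -0, 104.267, -3.249], TCP at [0.246, 0.547, 0.248] pointing down, gripper open.
Joint ranges: [-164.24, 164.24], [-49.07, 125.15], [9.68, 141.18], [-86.29, 266.29], [3.28, 154.24], [-151.56, 151.56]. Speed limits (degrees/s): [147.25, 147.25, 172.46, 180, 180, 180].

## Interface

Orientations are given as [roll, pitch, yaw] about the fixed x, y, z axes, in that order (R = Rz(yaw) Ry(pitch) Rx(roll)).
In Python, from workcell import bot, viewer, observe gives the robot as it stands (bot), with the cameras (viewer) and the readings as plain functions.
- The arm moves only by the tool drive_effector, called after ">>>" in YAML: its name, and indented under it one key for each argument. Schema: {"type":"object","properties":{"plan":{"type":"array","items":{"type":"number"},"minItems":5,"maxItems":50},"squeeze":{"type":"number"},"only":{"type":"string"},"quiet":{"type":"boolean"},"lines":{"type":"string"}},"required":["plan"],"additionalProperties":false}. plan is one flat list of numbers that holds 1 to 10 rows one after another, with no inner brackets; each row has 5 numbers: the finger opening in m, then dx, dy, dz in fractions of the full range, 1 being 500 mm, then a turn about the tool's z in fractions of the full range, 1 being 90 degrees; each row is the pose to reach, as a shift and turn from the pose commanded when the call began, along the tool's axes at that moment; what a row does not reach only later rows make up. A row lasts 1/8 s, in which the tool goes at most 0.0625 m and 10.7 degrees, less where a joint would pass 70% of its speed; a pose out of reach is approached as far as the arm can. The fingers move at their own pace and stop on an object; squeeze is the grip in N (left out, the last holds). Time passes only in rows, so rows that do not move let the fingers close. The tool returns the time, the measured TCP pose, the force, the opening and the grip force at its end. only (a regular expression) keeps the lines of the reply that match it, lines (a string "A,B") keeps lines A to B, and quiet returns only ok. A shift or turn number past 1, either way, is cut back to 1. Input that does not fit is refused with a message, and nothing moves.
- observe(): the state, without advancing time (a new reading comes with each control period).
- viewer.grab_frame(name): name is "scene" or "side" or "wrist"; returns the picture (384x512x3 uint8, blue, green, red); there is no depth.
- viewer.camera_params(name): a dict with "camera_matrix" (3x3 intrinsics, pixels), "D" ([k1, k2, p1, p2, k3] as OpenCV has them; the pictures are not rectified), "eye" and "orientation" of the camera in the world; the wrist camera has in their place "tool_from_camera" (4x4, takes a point from camera to tool coordinates, whose origin is the TCP and whose axes are the flange's). Camera axes: x right, y up, looking along -z (the intrinsics and any distortion apply to the point x, -y, -z); pixel columns grow to the right and rows downward; lengths in m; the calibration is good to about 2 mm. A picture is of the moment at which its call begins: read the wrist's pose just before it. camera_params takes no time and is no camera call.
- bot.close_job(): hands the job in; it is judged then, once.
The state is a dict: "clock": time; "qpos": joint angles; "joint_vel": joint speeds; "tau": joint torques, N m; "ee_pos": TCP position; "ee_rot": TCP orientation; "force": force on the tool from outside, world axes, zero at the start; "torque": the same for the moment, N m; "finger_gap": finger opening in m; "grip_force": force on a finger pad.
Only numpy, scipy, OpenCV 4.12 (cv2) and the standard library are available. Lean on these libraries where they do the work, as an engineer would, in place of code of your own. Each camera call takes 0.05 s, during which the arm holds its last target. There are 200 camera calls.

## Working session

There is one attempt and no reset: what is moved stays moved. The work goes in short steps, Python scripts to look and compute and a tool call to move; the robot and the scene stay as the last step left them, time stands still between calls to the robot, and variables do not carry over. Pictures are saved under pics/ and viewed, at most 10 in all, crops included, and the job is handed in when it is done.

```bash
ls; mkdir -p pics; python3 - <<'E'
from workcell import bot, viewer, observe
import cv2,numpy as np
print(observe(), bot.tips_ahead)
for n in("scene","side","wrist"):
    print(n,viewer.camera_params(n)); cv2.imwrite(f"pics/{n}0.png",viewer.grab_frame(n))
a=[cv2.imread(f"pics/{n}0.png") for n in("scene","side")]
E
```

```text
pics
workcell.py
{'clock': 0.0, 'qpos': array([ 6.25834262e+01,  5.26403685e+00,  7.05802475e+01, -6.49294671e-05,
        1.04264592e+02, -3.24895014e+00]), 'joint_vel': array([ 0.03945978, -0.01007254,  0.01612781,  0.09980828, -0.061979  ,
       -0.09801078]), 'tau': array([ 1.55639216e-03, -4.46444929e+01, -4.06445074e+01,  7.00194295e-02,
        2.87727808e-02, -1.41532255e-04]), 'ee_pos': array([0.24554361, 0.54720542, 0.24651319]), 'ee_rot': array([-1.79891295e+02, -6.10764437e-03,  1.55832355e+02]), 'force': array([-0.75586227, -0.45358622,  0.95338665]), 'torque': array([ 0.00130555,  0.00774302, -0.01090744]), 'grip_force': 0.0, 'finger_gap': 0.08811873293477428} 0.025
scene {'camera_matrix': array([[492.22172136,   0.        , 250.7245739 ],
       [  0.        , 492.22172136, 192.4536349 ],
       [  0.        ,   0.        ,   1.        ]]), 'D': array([-0.13603327,  0.        ,  0.        ,  0.        ,  0.        ]), 'eye': array([ 0.04309667, -0.37833336,  0.92296032]), 'orientation': array([ 39.66390316,   0.05194207, -35.62849431])}
side {'camera_matrix':
[... 272 characters left out ...]
 0.69057826]), 'orientation': array([ 50.41082592,   0.94464543, 174.84745119])}
wrist {'camera_matrix': array([[291.33890697,   0.        , 250.61966076],
       [  0.        , 291.33890697, 188.54657462],
       [  0.        ,   0.        ,   1.        ]]), 'D': array([-0.05496004,  0.        ,  0.        ,  0.        ,  0.        ]), 'tool_from_camera': array([[-1.47373903e-04,  9.61371881e-01,  2.75252767e-01,
         7.54124068e-02],
       [ 9.99999094e-01, -2.26647667e-04,  1.32702195e-03,
        -8.67322386e-06],
       [ 1.33814698e-03,  2.75252713e-01, -9.61370976e-01,
        -1.36520273e-01],
       [ 0.00000000e+00,  0.00000000e+00,  0.00000000e+00,
         1.00000000e+00]])}
```

View pics/scene0.png

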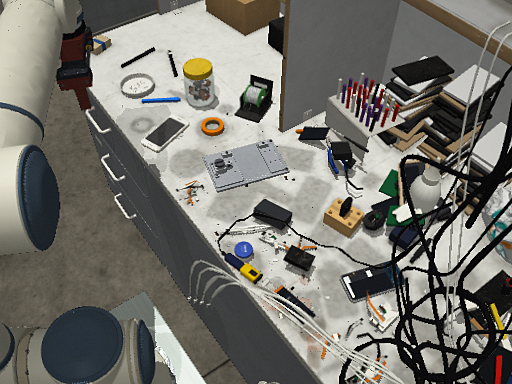

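View pics/side0.png

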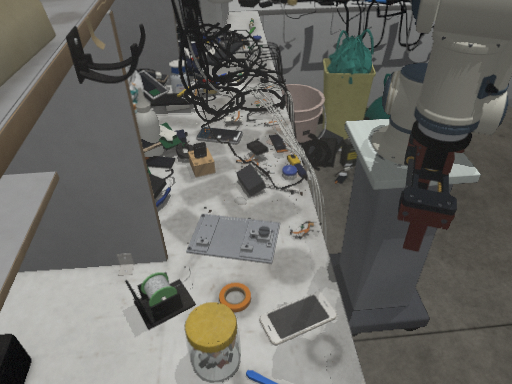

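Fixture is at scene (245,165), the key and block at (343,212), the orange tape at (212,127) and the blue pot at (244,250). The white phone at (165,133) and the dark one at (370,283) are both candidates, so I'll enlarge.

```bash
cat > h.py <<'E'
from workcell import bot, viewer, observe
import cv2,numpy as np
from scipy.spatial.transform import Rotation as R
def cam(n,st=None):
    p=viewer.camera_params(n)
    if n=="wrist":
        st=st or observe(); T=p["tool_from_camera"]; Rt=R.from_euler('xyz',st["ee_rot"],degrees=True).as_matrix()
        return p["camera_matrix"],p["D"],Rt@T[:3,:3],Rt@T[:3,3]+st["ee_pos"]
    return p["camera_matrix"],p["D"],R.from_euler('xyz',p["orientation"],degrees=True).as_matrix(),p["eye"]
def ray(c,uv):
    K,D,Rc,e=c; u=cv2.undistortPoints(np.array(uv,float).reshape(-1,1,2),K,D)[:,0]
    return e,(np.c_[u[:,0],-u[:,1],-np.ones(len(u))])@Rc.T
def onz(c,uv,z):
    e,d=ray(c,uv); return e+d*((z-e[2])/d[:,2])[:,None]
def proj(c,P):
    K,D,Rc,e=c; q=(np.atleast_2d(P)-e)@Rc*[1,-1,-1]
    return cv2.projectPoints(q,np.zeros(3),np.zeros(3),K,D)[0][:,0]
def tool(P,st=None):
    "world displacement of point P from TCP in tool axes"
    st=st or observe(); return R.from_euler('xyz',st["ee_rot"],degrees=True).inv().apply(np.array(P)-st["ee_pos"])
E
python3 - <<'E'
from h import *
s=cam("scene"); d=cam("side")
for n,uv in dict(white=(165,133),dark=(370,283),fix=(245,165),block=(343,215),pot=(244,250),tape=(212,127),blk=(272,212),sq=(300,257)).items(): print(n,onz(s,uv,0.01)[0].round(3))
for n,uv in dict(white=(298,317),dark=(220,133),fix=(235,238),block=(203,160),blk=(250,180)).items(): print(n,onz(d,uv,0.01)[0].round(3))
a=cv2.imread("pics/scene0.png");b=cv2.imread("pics/side0.png")
f=lambda im,x,y,w,h:cv2.resize(im[y:y+h,x:x+w],(400,300),interpolation=cv2.INTER_CUBIC)
cv2.imwrite("pics/m1.png",np.vstack([np.hstack([f(a,190,125,120,90),f(b,175,195,120,90)]),np.hstack([f(a,310,180,160,120),f(b,170,110,140,105)])]))
E
```

```text
white [0.417 0.542 0.01 ]
dark [ 0.543 -0.112  0.01 ]
fix [0.524 0.319 0.01 ]
block [0.618 0.056 0.01 ]
pot [0.376 0.112 0.01 ]
tape [0.533 0.487 0.01 ]
blk [0.489 0.16  0.01 ]
sq [0.464 0.026 0.01 ]
white [0.421 0.555 0.01 ]
dark [ 0.554 -0.11   0.01 ]
fix [0.529 0.339 0.01 ]
block [0.604 0.028 0.01 ]
blk [0.48  0.133 0.01 ]
```

View pics/m1.png

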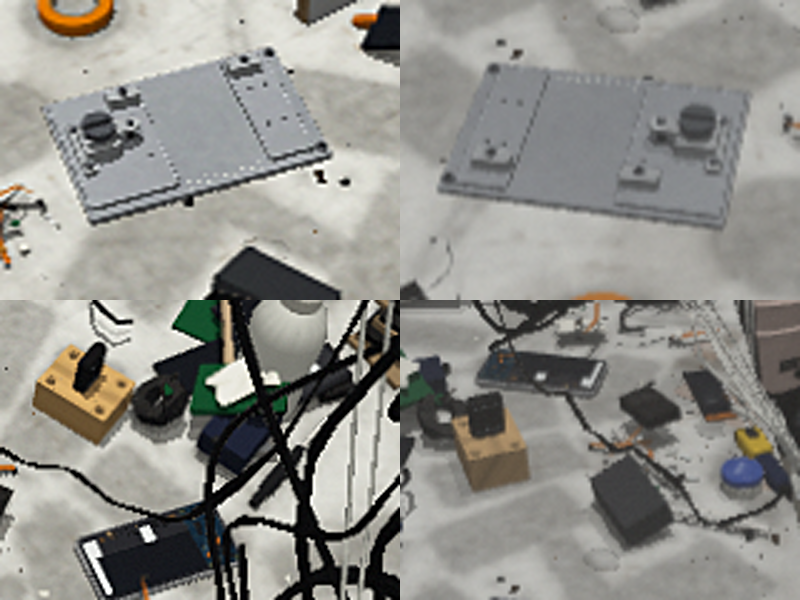

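```bash
python3 - <<'E'
from h import *
print(tool([0.52,0.33,0.25]).round(3))
E
```

```text
[-0.339 -0.086 -0.003]
```

The manual's scale: shifts go in shares of 500 mm and turns go in shares of 90 degrees. Converting my numbers, -0.34 m is -0.68, -0.28 m is -0.56, 24 degrees is 0.2667.

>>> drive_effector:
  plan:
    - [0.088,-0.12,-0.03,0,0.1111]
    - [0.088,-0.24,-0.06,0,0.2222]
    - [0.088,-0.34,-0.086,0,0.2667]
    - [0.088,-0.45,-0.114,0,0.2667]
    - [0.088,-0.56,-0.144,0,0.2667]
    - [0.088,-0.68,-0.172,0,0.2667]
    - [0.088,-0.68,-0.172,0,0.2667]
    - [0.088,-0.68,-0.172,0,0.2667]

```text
refused: plan[0]: [0.088, -0.12, -0.03, 0, 0.1111] is not of type 'number' (schema: type "number"). Nothing was moved.
```

The error is about the shape of the input: one flat list, 5 numbers to a row, no inner brackets. Fixing that and sending the same move.

>>> drive_effector:
  plan: [0.088,-0.12,-0.03,0,0.1111,0.088,-0.24,-0.06,0,0.2222,0.088,-0.34,-0.086,0,0.2667,0.088,-0.45,-0.114,0,0.2667,0.088,-0.56,-0.144,0,0.2667,0.088,-0.68,-0.172,0,0.2667,0.088,-0.68,-0.172,0,0.2667,0.088,-0.68,-0.172,0,0.2667]

```text
clock: 1.15
ee_pos: [0.5203, 0.3299, 0.2472]
ee_rot: [-180.0, -0.0, 131.8]
force: [-0.8, 1.5, 0.2]
finger_gap: 0.0878
grip_force: 0.0
```

```bash
python3 - <<'E'
from h import *
import pickle
st=observe(); im=viewer.grab_frame("wrist"); pickle.dump((st,im),open("w1.pkl","wb"))
cv2.imwrite("pics/w1.png",cv2.resize(im,(800,600)));print(st["ee_pos"],st["ee_rot"],st["qpos"])
E
```

```text
[0.5203331  0.32992172 0.24719937] [-1.79954396e+02 -4.71067604e-02  1.31809499e+02] [ 2.91946515e+01  7.77890353e+00  6.78074755e+01  3.71892492e-02
  1.04468409e+02 -1.26055920e+01]
```

View pics/w1.png

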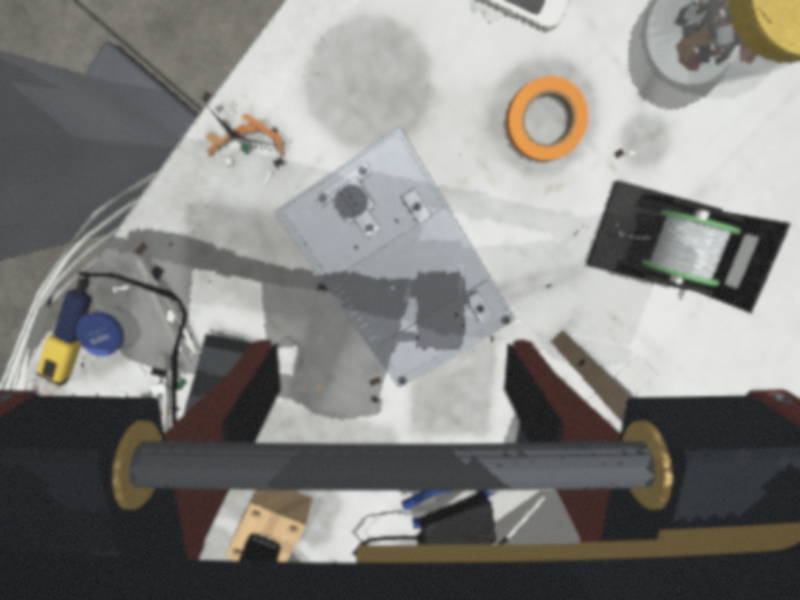

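The wrist view shows the fixture corners at (401,129), (277,212), (403,384) and (513,321), with the screw at (352,202). The fence blocks are at (416,206) and (480,307), and the key block is at the bottom (265,530).

```bash
cat >> h.py <<'E'
def rigid(L,W):
    "2D rigid fit W=R L+t -> yaw deg, t, residuals"
    L=np.array(L,float);W=np.array(W,float)[:,:2];a=L-L.mean(0);b=W-W.mean(0)
    th=np.arctan2((a[:,0]*b[:,1]-a[:,1]*b[:,0]).sum(),(a*b).sum())
    c,s=np.cos(th),np.sin(th);M=np.array([[c,-s],[s,c]]);t=W.mean(0)-M@L.mean(0)
    return np.degrees(th),t,M,np.linalg.norm(L@M.T+t-W,axis=1)
E
python3 - <<'E'
from h import *
import pickle
st,im=pickle.load(open("w1.pkl","rb")); g=cv2.cvtColor(im,cv2.COLOR_BGR2GRAY)
p=np.array([(401,129),(277,212),(403,384),(513,321)],np.float32)*.64
q=cv2.cornerSubPix(g,p.copy().reshape(-1,1,2),(4,4),(-1,-1),(3,50,.01))[:,0]
c=cam("wrist",st); print(p,q)
L=[(.062,.096),(-.062,.096),(-.062,-.096),(.062,-.096)]
for pp in(p,q):
    th,t,M,r=rigid(L,onz(c,pp,.006)); print(th,t,r)
    print("screw",M@[0,.0815]+t, "meas",onz(c,np.array([(352,202)])*.64,.037))
    print("block",onz(c,np.array([(265,530)])*.64,.038))
E
```

```text
[[256.63998  82.56   ]
 [177.28    135.68   ]
 [257.91998 245.76   ]
 [328.32    205.44   ]] [[254.89525   81.242805]
 [177.28     135.68    ]
 [255.87218  246.91435 ]
 [326.87808  205.4712  ]]
74.57607139057981 [0.53112883 0.32819335] [0.00299269 0.00205929 0.00568436 0.00486964]
screw [0.4525641  0.34986899] meas [[0.46544894 0.3457916  0.037     ]]
block [[0.60101831 0.05839273 0.038     ]]
74.3662282238318 [0.52986643 0.32695347] [0.0017526  0.00367653 0.00382392 0.00483406]
screw [0.45138161 0.3489167 ] meas [[0.46544894 0.3457916  0.037     ]]
block [[0.60101831 0.05839273 0.038     ]]
```

```bash
python3 - <<'E'
from h import *
print(tool([0.60,0.055,0.22]).round(3))
E
```

```text
[-0.259 -0.124  0.027]
```

To row units: -0.259 m is -0.518, -0.208 m is -0.416.

>>> drive_effector:
  plan: [0.088,-0.104,-0.05,0,0,0.088,-0.208,-0.1,0,0,0.088,-0.312,-0.15,0,0,0.088,-0.416,-0.2,0,0,0.088,-0.518,-0.248,0.054,0,0.088,-0.518,-0.248,0.054,0,0.088,-0.518,-0.248,0.054,0]

```text
clock: 2.08
ee_pos: [0.6006, 0.0557, 0.221]
ee_rot: [180.0, -0.0, 131.9]
force: [0.2, 0.8, 0.7]
finger_gap: 0.088
grip_force: 0.0
```

```bash
python3 - <<'E'
from h import *
import pickle
st=observe(); im=viewer.grab_frame("wrist"); pickle.dump((st,im),open("w2.pkl","wb"))
cv2.imwrite("pics/w2.png",cv2.resize(im,(800,600)))
E
```

```text
(no output)
```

View pics/w2.png

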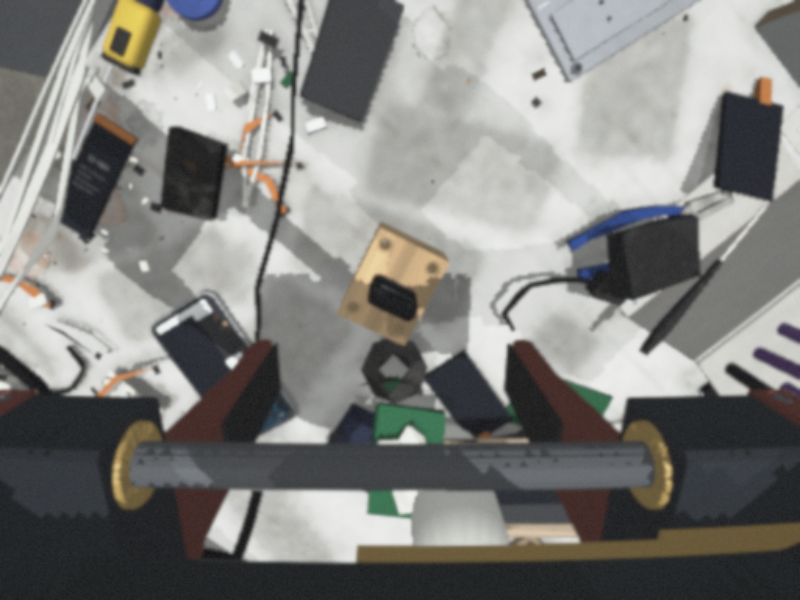

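The view shows the block with bolts at (384,243), (433,267), (352,307) and (398,327), and the key top at (393,297). The opened phone is at (220,350), partly behind the finger, and the battery is at (100,175).

```bash
python3 - <<'E'
from h import *
import pickle
st,im=pickle.load(open("w2.pkl","rb")); c=cam("wrist",st)
hsv=cv2.cvtColor(im,cv2.COLOR_BGR2HSV)
m=cv2.inRange(hsv,(8,60,60),(28,255,255)); 
n,l,s,ce=cv2.connectedComponentsWithStats(m)
i=l[int(270*.64),int(400*.64)]; print(i,s[i],ce[i]/.64)
k=cv2.findContours((l==i).astype(np.uint8),0,2)[0][0]
b=cv2.boxPoints(cv2.minAreaRect(k)); print("box800",b/.64)
W=onz(c,b,.038); print(W, [np.linalg.norm(W[j]-W[(j+1)%4]) for j in range(4)],W.mean(0))
bl=onz(c,np.array([(384,243),(433,267),(398,327),(352,307)])*.64,.038)
v=bl[1]-bl[0]+bl[2]-bl[3]; print("bolts",bl.mean(0),"block x yaw",np.degrees(np.arctan2(v[1],v[0])))
v=bl[0]-bl[3]+bl[1]-bl[2]; print("block y yaw",np.degrees(np.arctan2(v[1],v[0])))
# key top mask (dark) 
m=((im.max(2)<48)).astype(np.uint8); n,l,s,ce=cv2.connectedComponentsWithStats(m)
i=l[int(297*.64),int(393*.64)]; print("key",i,s[i],ce[i]/.64)
k=max(cv2.findContours((l==i).astype(np.uint8),0,2)[0],key=len); r=cv2.minAreaRect(k); print(r)
print("key onz .08",onz(c,[r[0]],.08))
crop=im[120:250,190:320]; cv2.imwrite("pics/c2.png",cv2.resize(crop,(600,600),interpolation=cv2.INTER_CUBIC))
E
```

```text
14 [ 217  143   70   79 2579] [392.95148313 281.20031989]
box800 [[335.62506 313.12503]
 [380.93753 222.50005]
 [450.93756 257.50003]
 [405.62506 348.12503]]
[[0.58982708 0.00523587 0.038     ]
 [0.5705181  0.07754774 0.038     ]
 [0.62423049 0.092331   0.038     ]
 [0.6471219  0.01925235 0.038     ]] [np.float64(0.07484546018766434), np.float64(0.055709659552552894), np.float64(0.07658005286396478), np.float64(0.05898438865945117)] [0.60792439 0.04859174 0.038     ]
bolts [0.60709639 0.04795141 0.038     ] block x yaw 16.374643785805386
block y yaw 104.31517667877316
key 53 [237 178  29  27 477] [392.67557652 298.38836478]
((251.40000915527344, 190.70001220703125), (31.75216293334961, 16.994115829467773), 26.56505012512207)
key onz .08 [[0.6051554  0.05131696 0.08      ]]
```

View pics/c2.png

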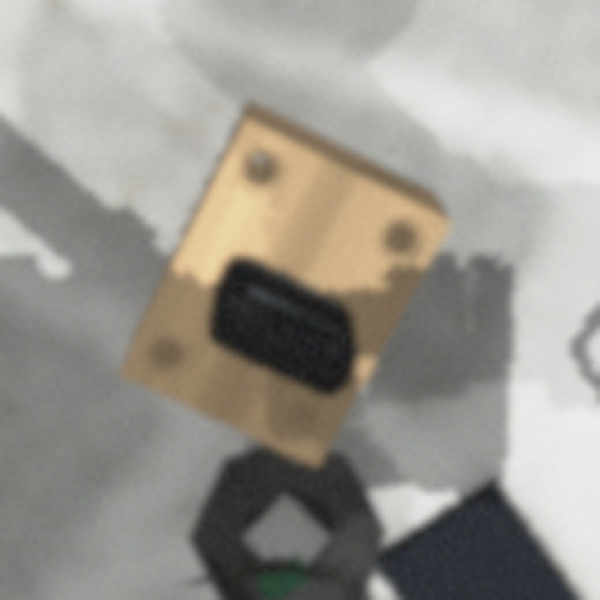

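The crop shows a clear top face and yaw about 15.5°. Rotating to align with it and looking again.

To row units: -63.5 degrees is -0.7056.

```bash
python3 - <<'E'
from h import *
print(tool([0.607,0.048,0.18]).round(4))
E
```

```text
[-0.0102 -0.0008  0.0415]
```

>>> drive_effector:
  plan: [0.088,0,0,0,-0.1189,0.088,0,0,0,-0.2378,0.088,0,0,0,-0.3556,0.088,0,0,0,-0.4744,0.088,0,0,0,-0.5933,0.088,0,0,0,-0.7056,0.088,0,0,0,-0.7056,0.088,0,0,0,-0.7056]

```text
clock: 3.12
ee_pos: [0.6009, 0.0553, 0.2213]
ee_rot: [-180.0, 0.1, -164.8]
force: [0.0, -0.6, -0.5]
finger_gap: 0.0876
grip_force: 0.0
```

```bash
python3 - <<'E'
from h import *
import pickle
st=observe(); im=viewer.grab_frame("wrist"); pickle.dump((st,im),open("w3.pkl","wb"))
cv2.imwrite("pics/c3.png",cv2.resize(im[90:270,140:380],(800,600),interpolation=cv2.INTER_CUBIC))
E
```

```text
(no output)
```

View pics/c3.png

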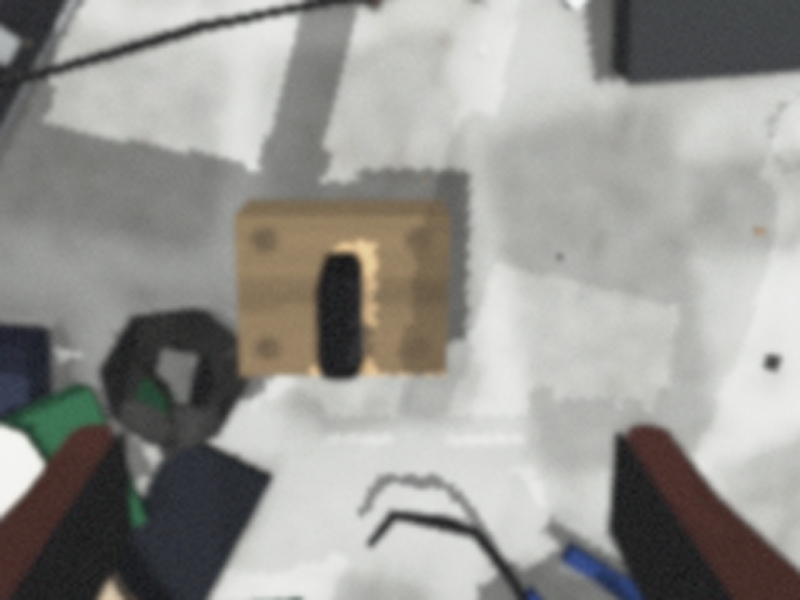

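The block is square in view: bolts at (263,238), (420,236), (268,348) and (415,348), with the key handle centred at column 340.

```bash
python3 - <<'E'
from h import *
import pickle
st,im=pickle.load(open("w3.pkl","rb")); c=cam("wrist",st)
f=lambda a:np.array(a)*.3+[140,90]
W=onz(c,f([(263,238),(420,236),(415,348),(268,348)]),.038)
print("bolts",W.mean(0),[np.linalg.norm(W[j]-W[(j+1)%4]).round(4) for j in range(4)])
W2=onz(c,f([(238,212),(447,212),(447,375),(238,375)]),.038)
print("corn",W2.mean(0),[np.linalg.norm(W2[j]-W2[(j+1)%4]).round(4) for j in range(4)])
k=onz(c,f([(341,255),(341,378)]),.08); print("key far/near",k,k.mean(0))
for P in (W.mean(0),W2.mean(0),k.mean(0)): print(tool([P[0],P[1],.069],st).round(4))
E
```

```text
bolts [0.60699368 0.04699309 0.038     ] [np.float64(0.0524), np.float64(0.0391), np.float64(0.0507), np.float64(0.0384)]
corn [0.60758644 0.04749187 0.038     ] [np.float64(0.0693), np.float64(0.057), np.float64(0.0726), np.float64(0.0571)]
key far/near [[0.58552842 0.04242162 0.08      ]
 [0.62210032 0.05207144 0.08      ]] [0.60381437 0.04724653 0.08      ]
[-0.0035 -0.0096  0.1523]
[-0.0042 -0.0093  0.1523]
[-0.0005 -0.0085  0.1523]
```

To row units: 0.152 m is 0.304, -0.009 m is -0.018.

>>> drive_effector:
  plan: [0.088,-0.006,-0.018,0.08,0,0.088,-0.006,-0.018,0.18,0,0.088,-0.006,-0.018,0.26,0,0.088,-0.006,-0.018,0.304,0,0.088,-0.006,-0.018,0.304,0,0.0,-0.006,-0.018,0.304,0,0.0,-0.006,-0.018,0.304,0,0.0,-0.006,-0.018,0.304,0,0.0,-0.006,-0.018,0.304,0,0.0,-0.006,-0.018,0.304,0]
  squeeze: 25

```text
clock: 4.42
ee_pos: [0.6063, 0.0462, 0.0688]
ee_rot: [-180.0, 0.0, -164.7]
force: [0.3, -0.9, 0.4]
finger_gap: 0.0413
grip_force: 0.0
```

>>> drive_effector:
  plan: [0,0,0,0,0,0,0,0,0,0,0,0,0,0,0]

```text
clock: 4.8
ee_pos: [0.6063, 0.0462, 0.0686]
ee_rot: [180.0, -0.0, -164.7]
force: [0.0, -1.2, 0.4]
finger_gap: 0.0137
grip_force: 25.0
```

```bash
python3 -c "
from h import *
print(observe())"
```

```text
{'clock': 4.8, 'qpos': array([ 1.15281312e+00,  8.63900054e+00,  8.50486099e+01,  2.16297163e-03,
        8.63160190e+01, -1.04181706e+02]), 'joint_vel': array([-0.04317602, -0.0592172 ,  0.02623673,  0.00092389,  0.02543149,
       -0.03065384]), 'tau': array([-3.37463000e-02, -4.61730766e+01, -3.96295846e+01, -5.38890227e-02,
        6.12292578e-02,  4.64440709e-04]), 'ee_pos': array([0.6062513 , 0.04621876, 0.06860847]), 'ee_rot': array([ 1.79997018e+02, -2.98994636e-03, -1.64665620e+02]), 'force': array([ 0.02018391, -1.22908376,  0.4225168 ]), 'torque': array([ 0.01246692,  0.02302782, -0.02487683]), 'grip_force': 24.99993324279785, 'finger_gap': 0.01365685011947756}
```

To row units: -0.12 m is -0.24, -0.03 m is -0.06.

>>> drive_effector:
  plan: [0,0,0,-0.06,0,0,0,0,-0.14,0,0,0,0,-0.24,0,0,0,0,-0.24,0]

```text
clock: 5.3
ee_pos: [0.6081, 0.0463, 0.1945]
ee_rot: [-179.9, 0.5, -164.7]
force: [0.2, 0.6, -0.5]
finger_gap: 0.014
grip_force: 25.0
```

```bash
python3 - <<'E'
from h import *
print(tool([.503,.336,.189]).round(4))
E
```

```text
[0.0248 0.3072 0.0045]
```

To row units: 0.307 m is 0.614, 0.25 m is 0.5, 27 degrees is 0.3.

>>> drive_effector:
  plan: [0,0.008,0.1,0,0.0556,0,0.016,0.2,0,0.1111,0,0.024,0.3,0,0.1667,0,0.032,0.4,0,0.2222,0,0.04,0.5,0,0.2667,0,0.05,0.614,0,0.3,0,0.05,0.614,0,0.3,0,0.05,0.614,0,0.3,0,0.05,0.614,0,0.3]

```text
clock: 6.42
ee_pos: [0.5015, 0.3344, 0.1881]
ee_rot: [-180.0, -0.0, 168.2]
force: [-0.1, -0.3, -0.4]
finger_gap: 0.0138
grip_force: 25.0
```

```bash
python3 - <<'E'
from h import *
import pickle
st=observe(); im=viewer.grab_frame("wrist"); pickle.dump((st,im),open("w4.pkl","wb"))
cv2.imwrite("pics/c4.png",cv2.resize(im,(800,600),interpolation=cv2.INTER_CUBIC))
E
```

```text
(no output)
```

View pics/c4.png

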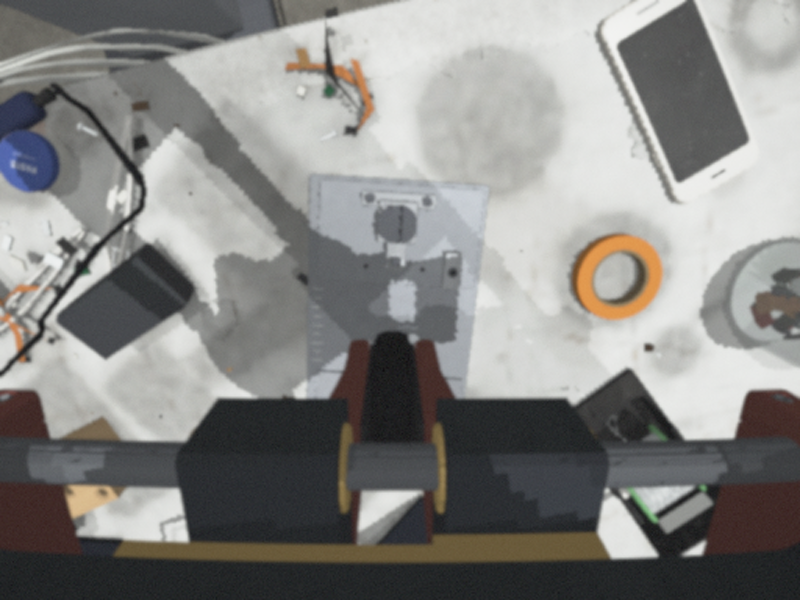

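```bash
python3 - <<'E'
from h import *
import pickle
st,im=pickle.load(open("w4.pkl","rb"))
cv2.imwrite("pics/c5.png",cv2.resize(im[110:230,175:335],(800,600),interpolation=cv2.INTER_CUBIC))
g=im.mean(2)
for r in range(130,158,3): print(r,g[r,238:270].astype(int))
for r in range(215,250,6): print("key",r,g[r,215:290].astype(int))
E
```

```text
130 [171 178 180 165 155 172 187 188 181 180 176 173 170 176 179 178 177 176
 172 171 175 180 187 189 190 188 188 185 181 182 190 189]
133 [174 174 163 150 136 126 138 152 146 128 113 104 103 108 114 113 109 103
  88  88 101 113 124 144 165 188 198 198 188 170 166 171]
136 [169 145 120 107 114 117 110 107 108 108 108 107 108 109 111 111 110 107
 101  97 105 108 108 111 110 117 136 160 171 170 173 177]
139 [162 136 111 105 104 104 108 104 105 107 108 109 106 110 109 109 104  89
  81  88 102 106 107 110 109 111 106 116 138 162 177 181]
142 [147 127 110 102 104 106 106 105 108 106 107 108 107 108 107 106 106  98
  91  90 102 108 109 109 111 111 110 116 139 164 176 178]
145 [151 124 106 100 106 108 108 109 106 107 107 107 108 110 107 106 103  98
  95  97 105 109 109 106 108 108 108 116 138 163 177 178]
148 [159 133 110 105 105 106 108 109 107 109 105 106 105 105 106 104  98  82
  77  95 105 107 108 105 106 109 113 120 145 166 175 178]
151 [171 158 136 138 153 149 132 115 110 106 105 105 105 105 105 105 101  97
  92  98 105 106 108 110 110 118 139 156 165 173 174 177]
154 [175 170 161 157
[... 1433 characters left out ...]
55  56  52  53  52  54  54  60  82 123 155 165 169 168 169
 172 169 169]
key 239 [171 167 151 121  83  60  54  52  55  53  52  52  55  54  53  54  50  51
  49  45  38  36  23  27  27  31  32  29  27  26  27  30  27  31  28  27
  26  28  28  27  28  32  29  28  32  24  24  26  26  27  32  33  45  46
  49  51  53  52  54  50  54  51  52  53  51  55  55  84 121 152 161 164
 165 168 167]
key 245 [133  91  63  54  53  51  52  51  49  49  49  53  53  50  49  51  50  52
  46  43  30  31  32  24  32  31  26  30  31  23  29  28  27  37  26  27
  34  27  26  30  31  28  34  26  27  31  28  27  26  28  33  30  37  45
  50  54  53  49  51  52  50  53  53  50  54  48  49  51  53  55  66 102
 137 161 164]
```

View pics/c5.png

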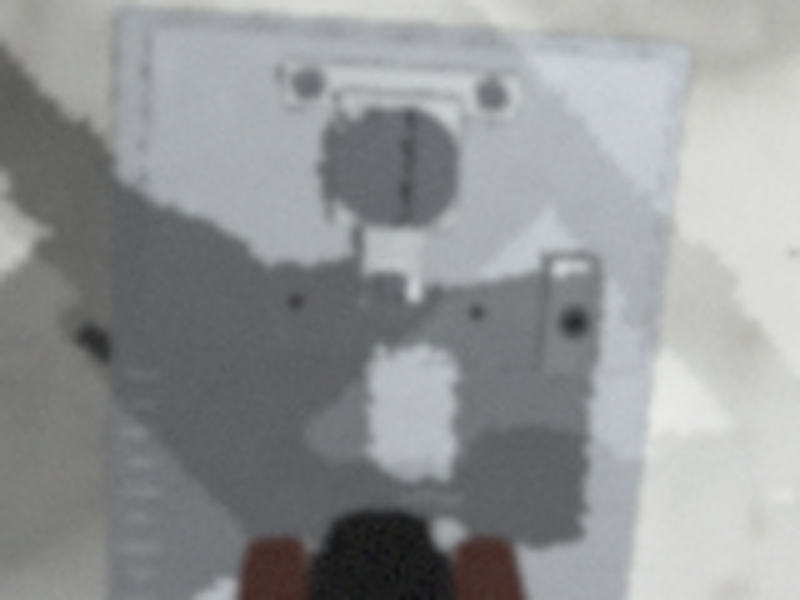

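Key and fingers are centred on column 250.6, so there's no lateral camera bias. The head centre is at crop (399,168), the slot's dark wall runs (411,115)–(405,210), and the end-stop bolts are at (307,83) and (492,95).

```bash
python3 - <<'E'
from h import *
import pickle
st,im=pickle.load(open("w4.pkl","rb")); c=cam("wrist",st)
f=lambda a:(np.array(a,float)+.5)/5-.5+[175,110]
yaw=lambda a,b:np.degrees(np.arctan2(*(b-a)[1::-1]))
h=onz(c,f([(399,168),(402,168)]),.037); print("head",h)
s=onz(c,f([(405,210),(411,115)]),.034); print("slot dir",yaw(*s))
b=onz(c,f([(307,83),(492,95)]),.015); print("bolts",b,b.mean(0),yaw(*b)+90)
e=onz(c,f([(116,8),(690,42)]),.006); print("top edge",e,yaw(*e)+90,np.linalg.norm(e[1]-e[0]))
e2=onz(c,f([(690,42),(628,590)]),.006); print("right edge",yaw(*e2)-180)
for y in(yaw(*e)+90,):
    M=R.from_euler('z',y-90,degrees=True).as_matrix(); print("fix origin from corners",e.mean(0)-M@[0,.096,0],"from screw",h[0]-M@[0,.0815,0],"screw from corners",e.mean(0)-M@[0,.0145,0])
print(tool([*h[0][:2],.189],st).round(4))
E
```

```text
head [[0.46333666 0.34559576 0.037     ]
 [0.46345674 0.34617402 0.037     ]]
slot dir 164.89778148855976
bolts [[0.44476872 0.33001526 0.015     ]
 [0.45505851 0.36739143 0.015     ]] [0.44991362 0.34870334 0.015     ] 164.60758730432337
top edge [[0.42152564 0.29305877 0.006     ]
 [0.45335175 0.41149403 0.006     ]] 164.9587173377225 0.12263691297208544
right edge -195.1475328374359
fix origin from corners [0.53014964 0.32736297 0.006     ] from screw [0.54204439 0.32444529 0.037     ] screw from corners [0.45144191 0.34851344 0.006     ]
[ 0.0396  0.0032 -0.0009]
```

```bash
python3 - <<'E'
from h import *
import pickle
st,im=pickle.load(open("w1.pkl","rb")); c=cam("wrist",st)
M=R.from_euler('z',74.9,degrees=True).as_matrix()
f=onz(c,np.array([(416,206),(480,307)])*.64,.021); print("fence",f,np.linalg.norm(f[1]-f[0]))
print("origin",f.mean(0)-M@[.04,0,0])
for o in ([.5420,.3245,0],): print(((onz(c,np.array([(401,129),(277,212),(403,384),(513,321),])*.64,.006)-o)@M).round(4), ((onz(c,np.array([(352,202)])*.64,.037)-o)@M).round(4))
E
```

```text
fence [[0.50457149 0.37534159 0.021     ]
 [0.60087283 0.34979422 0.021     ]] 0.0996324027331695
origin [0.54230198 0.323949   0.021     ]
[[ 0.0615  0.1051  0.006 ]
 [-0.0592  0.1065  0.006 ]
 [-0.0565 -0.0815  0.006 ]
 [ 0.0577 -0.083   0.006 ]] [[0.0007 0.0797 0.037 ]]
```

To row units: 0.082 m is 0.164, 0.0396 m is 0.0792, 3.3 degrees is 0.0367.

>>> drive_effector:
  plan: [0,0.04,0.0032,0,0.0367,0,0.0792,0.0064,0.04,0.0367,0,0.0792,0.0064,0.1,0.0367,0,0.0792,0.0064,0.15,0.0367,0,0.0792,0.0064,0.164,0.0367,0,0.0792,0.0064,0.164,0.0367]
  squeeze: 40

```text
clock: 7.22
ee_pos: [0.4632, 0.3462, 0.1068]
ee_rot: [-180.0, -0.0, 165.0]
force: [0.0, 1.0, 0.0]
finger_gap: 0.0137
grip_force: 40.0
```

>>> drive_effector:
  plan: [0,0,0,0.008,0,0,0,0,0.014,0,0,0,0,0.02,0,0,0,0,0.022,0]

```text
clock: 7.72
ee_pos: [0.4628, 0.3468, 0.0954]
ee_rot: [-180.0, -0.0, 165.0]
force: [0.0, 0.2, -1.0]
finger_gap: 0.0141
grip_force: 40.0
```

To row units: 0.001 m is 0.002, -84 degrees is -0.9333.

>>> drive_effector:
  plan: [0,0,0,0.002,-0.1111,0,0,0,0.002,-0.2222,0,0,0,0.002,-0.3333,0,0,0,0.002,-0.4444,0,0,0,0.002,-0.5556,0,0,0,0.002,-0.6667,0,0,0,0.002,-0.7778,0,0,0,0.002,-0.8667,0,0,0,0.002,-0.9333,0,0,0,0.002,-0.9333]

```text
clock: 8.98
ee_pos: [0.4636, 0.3449, 0.0946]
ee_rot: [-179.9, -0.2, -111.0]
force: [2.5, -6.3, 0.4]
finger_gap: 0.0139
grip_force: 40.0
```

```bash
python3 - <<'E'
from h import *
s=observe();print(s["torque"],s["force"],s["qpos"])
cv2.imwrite("pics/s5.png",viewer.grab_frame("scene"))
E
```

```text
[-1.1215602  -0.41996713 -0.1251808 ] [ 2.52659015 -6.26247135  0.39055631] [  33.3977207     3.2732485    88.09931805   -0.21936854   88.69007294
 -125.6232817 ]
```

To row units: -8 degrees is -0.0889.

>>> drive_effector:
  plan: [0,0,0,0,-0.0333,0,0,0,0,-0.0667,0,0,0,0,-0.0889,0,0,0,0,-0.0889]

```text
clock: 9.52
ee_pos: [0.4638, 0.345, 0.0946]
ee_rot: [-179.9, -0.2, -103.0]
force: [2.5, -5.8, -0.8]
finger_gap: 0.0134
grip_force: 40.0
```

```bash
python3 - <<'E'
from h import *
s=observe();print(s["torque"],s["force"])
E
```

```text
[-1.11992192 -0.52310799 -0.02976874] [ 2.50049715 -5.79860289 -0.76527833]
```

To row units: -6 degrees is -0.0667.

>>> drive_effector:
  plan: [0,0,0,0,-0.0333,0,0,0,0,-0.0667,0,0,0,0,-0.0667]

```text
clock: 9.9
ee_pos: [0.464, 0.3449, 0.0946]
ee_rot: [-179.9, -0.2, -97.0]
force: [3.6, -5.4, -0.8]
finger_gap: 0.0138
grip_force: 40.0
```

```bash
python3 - <<'E'
from h import *
s=observe();print(s["torque"],s["force"],s["qpos"][5])
E
```

```text
[-1.12029943 -0.62844426 -0.16666973] [ 3.63980763 -5.40212041 -0.8484911 ] -139.5815532621927
```

To row units: 9 degrees is 0.1.

>>> drive_effector:
  plan: [0,0,0,0,0.0556,0,0,0,0,0.1,0,0,0,0,0.1]

```text
clock: 10.28
ee_pos: [0.4635, 0.3461, 0.0947]
ee_rot: [-179.9, -0.1, -106.0]
force: [2.8, -2.5, -0.6]
finger_gap: 0.0136
grip_force: 40.0
```

>>> drive_effector:
  plan: [0,0,0,-0.04,0,0,0,0,-0.12,0,0,0,0,-0.19,0,0,0,0,-0.19,0,0,-0.09,0,-0.19,0,0,-0.09,0,-0.19,0,0,-0.09,0,-0.19,0]

```text
clock: 11.15
ee_pos: [0.4746, 0.3899, 0.1885]
ee_rot: [179.9, -0.1, -105.9]
force: [-0.4, -0.0, 0.3]
finger_gap: 0.0139
grip_force: 40.0
```

```bash
python3 - <<'E'
from h import *
import pickle
st=observe(); im=viewer.grab_frame("wrist"); pickle.dump((st,im),open("w6.pkl","wb"))
c=cam("wrist",st); p=proj(c,[.4633,.3456,.037])[0]; print(p,st["qpos"])
x,y=p.astype(int); x0=max(0,x-60); y0=max(0,y-45); print(x0,y0)
cv2.imwrite("pics/c6.png",cv2.resize(im[y0:y0+105,x0:x0+140],(800,600),interpolation=cv2.INTER_CUBIC))
E
```

```text
[249.08420467 137.45601862] [ 3.62243174e+01  7.30022655e+00  7.42653091e+01  5.56978327e-03
  9.85609052e+01 -1.27868045e+02]
189 92
```

View pics/c6.png

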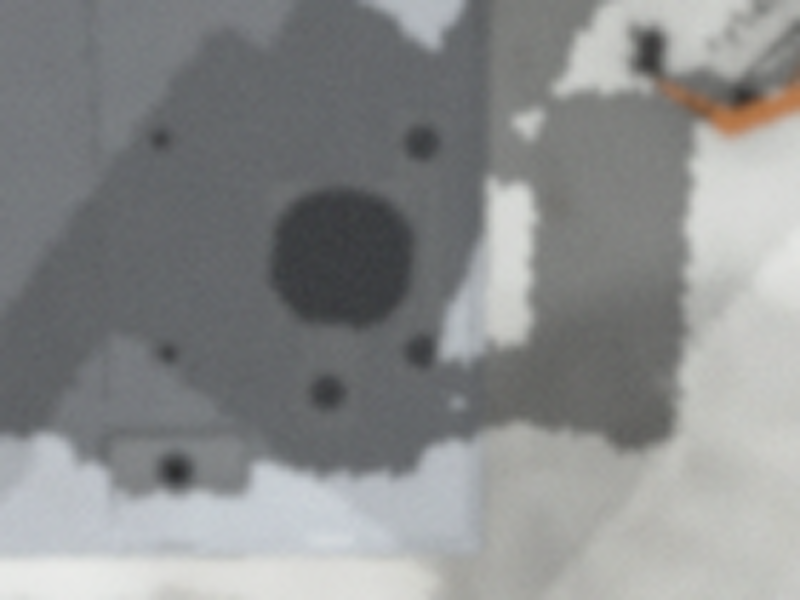

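The finger's foot at (327,392) now lies below the head at (341,257), along fixture +x, so the screw is at its stop. Returning the key.

```bash
python3 - <<'E'
from h import *
print(tool([.6063,.0462,.19]).round(4))
E
```

```text
[ 0.2941 -0.2208 -0.0008]
```

The manual's scale: shifts go in shares of 500 mm and turns go in shares of 90 degrees. Converting my numbers, 0.294 m is 0.588, 0.25 m is 0.5, 58.8 degrees is 0.6533.

>>> drive_effector:
  plan: [0,0.08,-0.06,0,0.1,0,0.16,-0.12,0,0.2,0,0.24,-0.18,0,0.3,0,0.32,-0.24,0,0.4,0,0.4,-0.3,0,0.5,0,0.5,-0.37,0,0.5889,0,0.588,-0.442,0,0.6533,0,0.588,-0.442,0,0.6533,0,0.588,-0.442,0,0.6533,0,0.588,-0.442,0,0.6533]

```text
clock: 12.45
ee_pos: [0.6063, 0.0478, 0.19]
ee_rot: [180.0, 0.0, -164.7]
force: [0.2, 0.8, -1.2]
finger_gap: 0.0139
grip_force: 40.0
```

```bash
python3 - <<'E'
from h import *
s=observe();print(tool([.6063,.0462,.0686]).round(4),s["ee_rot"],s["qpos"]); 
E
```

```text
[ 0.0005 -0.0016  0.1214] [ 1.79982728e+02  2.27961236e-02 -1.64651894e+02] [ 1.29178754e+00  6.23384736e+00  7.52671375e+01  2.25379359e-02
  9.84810959e+01 -1.04052995e+02]
```

To row units: 0.097 m is 0.194, 0.082 m is 0.164.

>>> drive_effector:
  plan: [0,0.001,-0.0024,0.08,0,0,0.001,-0.0024,0.15,0,0,0.001,-0.0024,0.164,0,0,0.001,-0.0024,0.164,0,0,0.001,-0.0024,0.174,0,0,0.001,-0.0024,0.184,0,0,0.001,-0.0024,0.194,0,0,0.001,-0.0024,0.194,0]

```text
clock: 13.45
ee_pos: [0.6064, 0.0452, 0.092]
ee_rot: [180.0, -0.1, -164.8]
force: [0.0, 0.5, -1.0]
finger_gap: 0.0139
grip_force: 40.0
```

To row units: 0.023 m is 0.046, 0.021 m is 0.042.

>>> drive_effector:
  plan: [0,0,0.0014,0.016,0,0,0,0.0014,0.032,0,0,0,0.0014,0.042,0,0,0,0.0014,0.046,0,0,0,0.0014,0.046,0]

```text
clock: 14.08
ee_pos: [0.6064, 0.046, 0.0695]
ee_rot: [180.0, -0.0, -164.8]
force: [-1.2, 0.1, -0.4]
finger_gap: 0.0139
grip_force: 40.0
```

To row units: -0.15 m is -0.3, -0.1 m is -0.2.

>>> drive_effector:
  plan: [0.088,0,0,0,0,0.088,0,0,0,0,0.088,0,0,0,0,0.088,0,0,0,0,0.088,0,0,0,0,0.088,0,0,0,0,0.088,0,0,-0.08,0,0.088,0,0,-0.2,0,0.088,0,0,-0.3,0,0.088,0,0,-0.3,0]

```text
clock: 15.32
ee_pos: [0.6082, 0.0461, 0.226]
ee_rot: [-179.9, 0.6, -164.8]
force: [0.3, 0.6, -0.1]
finger_gap: 0.0878
grip_force: 0.0
```

```bash
python3 - <<'E'
from h import *
import pickle
st=observe(); im=viewer.grab_frame("wrist"); pickle.dump((st,im),open("w7.pkl","wb"))
c=cam("wrist",st)
m=((im.max(2)<48)).astype(np.uint8); n,l,s,ce=cv2.connectedComponentsWithStats(m)
p=proj(c,[.606,.047,.08])[0].astype(int);i=l[p[1],p[0]];print(p,i,s[i],ce[i])
# phone rough from w2 : wait for own view
E
```

```text
[252 180] 0 [     0      0    512    379 159521] [266.66695921 171.1954915 ]
```

```bash
python3 - <<'E'
from h import *
import pickle
d=cam("side")
W=onz(d,[(197.3,137),(201.5,126.8),(242.8,130),(240.7,142)],.009);print(W,W.mean(0),[np.linalg.norm(W[j]-W[(j+1)%4]).round(4) for j in range(4)])
v=W[2]-W[1]+W[3]-W[0];print(np.degrees(np.arctan2(v[1],v[0])))
print(tool([*W.mean(0)[:2],.25]).round(3), observe()["qpos"])
st,im=pickle.load(open("w7.pkl","rb")); print(im[165:200:3,236:268].mean(2).astype(int))
E
```

```text
[[ 0.62325626 -0.09648966  0.009     ]
 [ 0.61143771 -0.15502484  0.009     ]
 [ 0.48306824 -0.12042057  0.009     ]
 [ 0.49342922 -0.0533788   0.009     ]] [ 0.55279786 -0.10632847  0.009     ] [np.float64(0.0597), np.float64(0.133), np.float64(0.0678), np.float64(0.1368)]
163.2486148842505
[ 0.093 -0.133 -0.028] [ 1.13439379e+00  6.15998896e+00  7.20592707e+01 -3.00029654e-04
  1.01486332e+02 -1.04098327e+02]
[[129 130 127 127 126 125 128 126 115  85  50  33  30  29  36  28  29  31
   31  29  32  53  82 108 120 126 126 125 128 125 122 112]
 [115 117 116 115 116 117 114 116 103  72  44  40  35  42  40  46  46  50
   47  44  43  47  69  94 108 115 116 115 115 115 114 111]
 [111 113 110 111 112 112 112 106  87  62  45  40  46  52  55  58  63  62
   66  61  48  51  63  87 102 108 111 111 112 112 106  96]
 [116 115 114 115 115 115 112 109  92  63  47  45  41  45  51  55  58  62
   65  58  51  53  71  87 101 111 115 116 113 110 103  95]
 [125 125 125 122 124 123 124 120 105  77  47  40  45  51  51  54  59  62
   62  57  51  49  66  89 103 110 119 123 125 122 118 110]
 [125 127 127 125 12
[... 211 characters left out ...]
3 110 117 124 123 120 116 110 106]
 [128 130 128 130 128 128 128 123 106  78  52  47  46  52  53  54  53  54
   57  53  51  58  76 101 112 121 121 111 107 107 104 105]
 [128 128 128 127 128 129 126 121 106  75  52  41  43  51  52  57  52  51
   54  49  49  56  73 100 115 123 117 111 105 102 104 105]
 [131 131 127 129 131 128 128 127 112  81  54  49  49  49  49  56  55  53
   53  49  48  53  71  98 111 120 117 111 106 102 103 103]
 [190 184 184 185 187 183 179 176 169 144 105  74  56  53  42  40  43  46
   53  63  75  95 113 128 140 143 142 131 125 122 121 120]
 [217 211 205 200 196 194 195 193 194 193 192 189 181 174 172 176 178 182
  188 197 200 202 202 200 200 201 195 188 177 172 172 170]]
```

To row units: -0.133 m is -0.266, 0.093 m is 0.186, 32 degrees is 0.3556.

>>> drive_effector:
  plan: [0.088,0.05,-0.07,0,0.1111,0.088,0.1,-0.14,-0.02,0.2222,0.088,0.15,-0.21,-0.04,0.3111,0.088,0.186,-0.266,-0.05,0.3556,0.088,0.186,-0.266,-0.05,0.3556,0.088,0.186,-0.266,-0.05,0.3556,0.088,0.186,-0.266,-0.05,0.3556]

```text
clock: 16.25
ee_pos: [0.5518, -0.1056, 0.2436]
ee_rot: [180.0, -0.1, 163.3]
force: [0.1, -0.2, 0.3]
finger_gap: 0.0877
grip_force: 0.0
```

```bash
python3 - <<'E'
from h import *
import pickle
st=observe(); im=viewer.grab_frame("wrist"); pickle.dump((st,im),open("w8.pkl","wb"))
c=cam("wrist",st)
M=R.from_euler('z',163.2,degrees=True).as_matrix()
P=np.array([[a,b,0] for a,b in((.0675,.034),(.0675,-.034),(-.0675,-.034),(-.0675,.034))])@M.T+[.5528,-.1063,.008]
print("expected px",proj(c,P).round(1))
# rectified top-down map at z=.008 in approx phone frame, 1mm/px, 180x110
gx,gy=np.meshgrid(np.arange(-100,101)/1e3,np.arange(-60,61)/1e3)
Q=np.c_[gx.ravel(),gy.ravel(),0*gx.ravel()]@M.T+[.5528,-.1063,.008]
uv=proj(c,Q).astype(np.float32).reshape(gx.shape+(2,))
top=cv2.remap(im,uv[...,0],uv[...,1],cv2.INTER_LINEAR); cv2.imwrite("pics/top8.png",top)
g=cv2.GaussianBlur(top.mean(2).astype(np.float32),(0,0),.8)
print("cols across width (y from -60 step2) at several x")
for x in(-50,-30,-15,0,15,30,50): print(x,g[::2,x+100].astype(int))
print("rows along length (x from -100 step 2)")
for y in(-25,-12,0,12,25): print(y,g[y+60,::2].astype(int))
E
```

```text
expected px [[223.5 113.4]
 [278.2 113.5]
 [275.5 215.4]
 [225.7 215.3]]
cols across width (y from -60 step2) at several x
-50 [192 193 193 190 186 180 176 172 170 165 139 112 105 102  99  89  64  45
  41  42  44  48  46  40  38  38  38  33  32  34  39  47  51  45  41  42
  37  35  35  35  35  35  38  42  45  47  52  72 101 108  99  80  63  49
  39  33  36  42  53  65  70]
-30 [195 196 197 196 196 194 192 188 184 173 148 128 122 117 110  96  68  54
  58  60  60  53  46  38  38  42  45  38  37  39  45  48  48  47  44  39
  35  36  34  35  37  37  35  35  36  38  51  84 115 127 128 128 128 130
 134 133 128 120 105  86  71]
-15 [195 196 195 193 192 190 188 187 186 178 154 128 120 118 108  90  70  56
  52  55  54  52  49  48  49  49  46  40  37  39  43  45  47  45  45  45
  44  44  40  38  37  35  36  36  37  39  53  89 114 121 124 127 128 131
 133 135 137 140 140 140 137]
0 [194 194 195 194 195 196 195 191 183 162 115  74  83 105 106  85  58  50
  71 126
[... 2333 characters left out ...]
1  46  39  36  35  35
  37  38  39  41  43  46  46  41  36  36  34  35  35  36  36  39  46  49
  50  50  50  49  49  48  49  50  51  49  49  49  49  51  51  50  50  50
  50  50  58 115 206 238 229 161 111 142 175 187 188 187 186 186 187 191
 191 190 188 184 183 182 183 186 188 190 190]
25 [226 226 227 227 226 219 189 156 144 140 136 129 119 101  83  65  52  48
  45  43  43  43  45  45  45  41  36  35  38  48  53  48  40  36  35  35
  34  36  38  38  35  35  37  36  37  35  36  36  37  38  36  34  34  36
  36  35  37  37  36  36  35  33  32  32  32  34  36  37  36  35  36  35
  35  36  39  61 109 142 138  97  74  99 118 123 124 123 125 125 125 125
 124 124 123 122 123 124 125 124 124 123 122]
```

```bash
python3 - <<'E'
from h import *
print(tool([.5556,-.1090,.0275]).round(4))
E
```

```text
[-0.0048 -0.0022  0.2163]
```

To row units: 0.213 m is 0.426, 0.21 m is 0.42, 0.7 degrees is 0.0078.

>>> drive_effector:
  plan: [0.088,-0.01,-0.004,0.1,0.0078,0.088,-0.01,-0.004,0.2,0.0078,0.088,-0.01,-0.004,0.3,0.0078,0.088,-0.01,-0.004,0.38,0.0078,0.088,-0.01,-0.004,0.41,0.0078,0.088,-0.01,-0.004,0.42,0.0078,0.088,-0.01,-0.004,0.426,0.0078,0.088,-0.01,-0.004,0.426,0.0078]

```text
clock: 17.3
ee_pos: [0.5568, -0.1103, 0.0332]
ee_rot: [180.0, 0.1, 162.5]
force: [-0.1, 0.1, -0.3]
finger_gap: 0.0876
grip_force: 0.0
```

Clear of contact; lowering a bit more and closing.

To row units: 0.0035 m is 0.007, 0.003 m is 0.006.

>>> drive_effector:
  plan: [0.088,0,0,0.006,0,0.088,0,0,0.007,0,0.088,0,0,0.007,0,0,0,0,0.007,0,0,0,0,0.007,0,0,0,0,0.007,0,0,0,0,0.007,0,0,0,0,0.007,0]
  squeeze: 30

```text
clock: 18.3
ee_pos: [0.5559, -0.11, 0.0281]
ee_rot: [180.0, -0.0, 162.5]
force: [0.6, 0.1, 0.3]
finger_gap: 0.0676
grip_force: 30.0
```

To row units: -0.13 m is -0.26, -0.08 m is -0.16.

>>> drive_effector:
  plan: [0,0,0,-0.06,0,0,0,0,-0.16,0,0,0,0,-0.26,0,0,0,0,-0.26,0]

```text
clock: 18.8
ee_pos: [0.5579, -0.1107, 0.1635]
ee_rot: [180.0, 0.5, 162.5]
force: [-0.6, 0.4, -1.5]
finger_gap: 0.0675
grip_force: 30.0
```

```bash
python3 - <<'E'
from h import *
print(tool([.5503,.3158,.15]).round(4))
E
```

```text
[0.1354 0.4046 0.0124]
```

To row units: 0.405 m is 0.81, 0.135 m is 0.27, -2.4 degrees is -0.0267.

>>> drive_effector:
  plan: [0,0.034,0.1,0,-0.0111,0,0.068,0.2,0,-0.0222,0,0.1,0.3,0,-0.0267,0,0.134,0.4,0,-0.0267,0,0.168,0.5,0,-0.0267,0,0.2,0.6,0,-0.0267,0,0.234,0.7,0,-0.0267,0,0.27,0.81,0,-0.0267,0,0.27,0.81,0,-0.0267,0,0.27,0.81,0,-0.0267]

```text
clock: 20.05
ee_pos: [0.5481, 0.3161, 0.156]
ee_rot: [-179.8, -0.1, 165.0]
force: [-0.5, -0.6, -2.1]
finger_gap: 0.0675
grip_force: 30.0
```

```bash
python3 - <<'E'
from h import *
import pickle
st=observe(); im=viewer.grab_frame("wrist"); pickle.dump((st,im),open("w9.pkl","wb"))
print(tool([.5503,.3158,.0441]).round(4),st["ee_rot"],st["force"])
c=cam("wrist",st)
# phone front end at z: top = TCP-.0281+.008
z=st["ee_pos"][2]-.020
Rt=R.from_euler('xyz',st["ee_rot"],degrees=True).as_matrix()
xs=np.arange(40,90,1)/1e3
for y in(-.03,-.015,0,.015,.03):
    P=st["ee_pos"]+(np.c_[xs,0*xs+y,0*xs+.020])@Rt.T
    uv=proj(c,P).astype(np.float32); print(y,cv2.remap(im,uv[None,:,0],uv[None,:,1],1)[0].mean(1).astype(int))
E
```

```text
[-0.0018  0.001   0.1126] [-1.79841300e+02 -1.10024401e-01  1.64958622e+02] [-0.53214147 -0.64504012 -2.09283561]
-0.03 [ 41  44  50  60  58  57  58  60  63  60  62  62  58  56  56  61  62  63
  64  65  65  76 111 150 151 149 154 158 148 150 156 154 153 156 156 153
 156 157 155 150 140 148 149 147 151 155 154 156 155 163]
-0.015 [ 49  48  47  50  48  45  46  47  44  45  44  46  46  47  49 111 213 226
 228 228 225 173  76  63  66 108 145 141 163 175 177 179 178 178 178 177
 177 178 178 177 175 178 178 180 179 180 178 180 179 178]
0 [ 46  48  51  48  48  48  50  49  50  50  49  50  50  49  61 153 236 241
 240 233 227 171  74  65  75 130 160 144 172 177 178 178 178 176 153 117
 112 111 112 114 115 116 114 115 114 108 107 116 118 129]
0.015 [ 72  70  69  69  71  70  69  70  96 205 237 239 239 240 240 241 241 241
 237 233 227 165  74  63  73 133 159 144 173 181 181 179 179 180 180 182
 180 153 154 211 222 223 225 228 226 218 199 176 173 198]
0.03 [ 64  63  65  63  64  63  64  66  66  63  64  65  65  66  64  64  64  65
  64  65  69  79 111 160 169 182 195 197 199 203 207 205 200 202 204 206
 207 207 208 207 208 208 209 210 209 209 209 209 207 207]
```

To row units: 0.117 m is 0.234, -0.0018 m is -0.0036.

>>> drive_effector:
  plan: [0,-0.0036,0.002,0.08,0,0,-0.0036,0.002,0.16,0,0,-0.0036,0.002,0.2,0,0,-0.0036,0.002,0.22,0,0,-0.0036,0.002,0.226,0,0,-0.0036,0.002,0.226,0,0,-0.0036,0.002,0.23,0,0,-0.0036,0.002,0.234,0,0,-0.0036,0.002,0.234,0]

```text
clock: 21.22
ee_pos: [0.5506, 0.3173, 0.0411]
ee_rot: [-180.0, -0.0, 164.9]
force: [0.1, -0.7, -1.5]
finger_gap: 0.0677
grip_force: 30.0
```

To row units: 0.0035 m is 0.007, 0.003 m is 0.006.

>>> drive_effector:
  plan: [0,0,0,0.004,0,0,0,0,0.006,0,0,0,0,0.007,0,0,0,0,0.007,0]

```text
clock: 21.72
ee_pos: [0.5507, 0.3173, 0.0382]
ee_rot: [180.0, 0.0, 164.9]
force: [-3.1, -1.0, 2.9]
finger_gap: 0.0677
grip_force: 30.0
```

>>> drive_effector:
  plan: [0,0,0,0.002,0,0,0,0,0.002,0]

```text
clock: 21.98
ee_pos: [0.5507, 0.3173, 0.0381]
ee_rot: [180.0, 0.0, 164.9]
force: [-5.0, -2.1, 7.7]
finger_gap: 0.0673
grip_force: 30.0
```

To row units: 0.008 m is 0.016, 0.006 m is 0.012.

>>> drive_effector:
  plan: [0,0,0.002,-0.0024,0,0,0,0.006,-0.0024,0,0,0.006,0.008,-0.0024,0,0,0.012,0.008,-0.0024,0,0,0.016,0.008,-0.0024,0,0,0.016,0.008,-0.0024,0]
  squeeze: 50

```text
clock: 22.72
ee_pos: [0.544, 0.3236, 0.0382]
ee_rot: [180.0, 0.0, 164.9]
force: [1.7, 1.1, 2.8]
finger_gap: 0.0673
grip_force: 50.0
```

```bash
python3 - <<'E'
from h import *
st=observe();M=R.from_euler('z',74.9,degrees=True).as_matrix()
print("fix pos",(st["ee_pos"]-[.5422,.3242,0])@M,"f fix",st["force"]@M)
E
```

```text
fix pos [-0.00016143 -0.00189674  0.03817376] f fix [ 1.48883176 -1.3299403   2.77407226]
```

To row units: 0.002 m is 0.004, 0.001 m is 0.002.

```bash
cat > q.py <<'E'
from h import *
st=observe();M=R.from_euler('z',74.9,degrees=True).as_matrix()
print("fix mm",((st["ee_pos"]-[.5422,.3242,0])@M*1e3).round(2),"f",(st["force"]@M).round(1),"tq",st["torque"].round(2),"yaw",st["ee_rot"].round(2))
E
```

>>> drive_effector:
  plan: [0,0,0.002,0,0,0,0,0.004,0,0,0,0,0.004,0,0]

```text
clock: 23.1
ee_pos: [0.5441, 0.3237, 0.0382]
ee_rot: [-179.8, -0.1, 164.9]
force: [-2.1, -7.2, 7.7]
finger_gap: 0.0674
grip_force: 50.0
```

```bash
python3 q.py
```

```text
fix mm [-1.000e-02 -1.940e+00  3.822e+01] f [-7.6  0.2  7.7] tq [-0.98  0.33  0.05] yaw [-1.7982e+02 -5.0000e-02  1.6490e+02]
```

>>> drive_effector:
  plan: [0,0.002,0,0,0,0,0.004,0,0,0,0,0.004,0,0,0]

```text
clock: 23.48
ee_pos: [0.5436, 0.3238, 0.0382]
ee_rot: [-179.9, 0.1, 164.9]
force: [2.4, -7.1, 3.9]
finger_gap: 0.067
grip_force: 50.0
```

```bash
python3 q.py
```

```text
fix mm [-2.000e-02 -1.430e+00  3.822e+01] f [-6.2 -4.2  3.9] tq [-1.14 -0.6   0.14] yaw [-1.7986e+02  1.3000e-01  1.6487e+02]
```

To row units: 0.002 m is 0.004, 0.001 m is 0.002.

>>> drive_effector:
  plan: [0,0.002,0,0,0,0,0.004,0,0,0,0,0.004,0,0,0]

```text
clock: 23.85
ee_pos: [0.542, 0.3243, 0.0382]
ee_rot: [-179.9, 0.2, 164.9]
force: [4.1, -7.4, 4.0]
finger_gap: 0.0675
grip_force: 50.0
```

```bash
python3 q.py
```

```text
fix mm [-1.000e-02  2.500e-01  3.823e+01] f [-6.1 -5.9  4. ] tq [-1.12 -0.85  0.07] yaw [-1.7987e+02  1.7000e-01  1.6487e+02]
```

>>> drive_effector:
  plan: [0,0,0,0,0,0,0,0,0,0,0,0,0,0,0]

```text
clock: 24.22
ee_pos: [0.542, 0.3242, 0.0382]
ee_rot: [-179.9, 0.2, 164.9]
force: [5.0, -7.8, 4.0]
finger_gap: 0.0672
grip_force: 50.0
```

```bash
python3 q.py
```

```text
fix mm [-2.00e-02  2.50e-01  3.82e+01] f [-6.2 -6.9  4. ] tq [-1.2  -0.83  0.15] yaw [-1.7987e+02  1.7000e-01  1.6487e+02]
```

To row units: 0.002 m is 0.004, 0.001 m is 0.002.

>>> drive_effector:
  plan: [0,0.002,0,0,0,0,0.004,0,0,0,0,0.004,0,0,0]

```text
clock: 24.6
ee_pos: [0.5418, 0.3243, 0.0382]
ee_rot: [-179.9, 0.4, 164.8]
force: [10.7, -7.1, 0.8]
finger_gap: 0.0671
grip_force: 50.0
```

```bash
python3 q.py
```

```text
fix mm [-3.000e-02  4.400e-01  3.822e+01] f [ -4.1 -12.2   0.8] tq [-1.29 -2.06  0.16] yaw [-179.91    0.39  164.83]
```

>>> drive_effector:
  plan: [0,0.002,0,0,0,0,0.004,0,0,0,0,0.004,0,0,0]

```text
clock: 24.98
ee_pos: [0.5416, 0.3243, 0.0387]
ee_rot: [-180.0, 0.6, 164.8]
force: [17.1, -9.0, 0.2]
finger_gap: 0.0672
grip_force: 50.0
```

```bash
python3 q.py
```

```text
fix mm [-0.09  0.61 38.66] f [ -4.2 -18.8   0.2] tq [-1.56 -2.99  0.31] yaw [-179.96    0.61  164.8 ]
```

To row units: 0.003 m is 0.006, 0.0005 m is 0.001.

>>> drive_effector:
  plan: [0,-0.002,0.002,0.001,0,0,-0.002,0.004,0.001,0,0,-0.002,0.006,0.001,0,0,-0.002,0.006,0.001,0,0,-0.002,0.006,0.001,0]

```text
clock: 25.6
ee_pos: [0.5418, 0.3245, 0.0383]
ee_rot: [-179.6, 0.4, 164.8]
force: [8.7, -19.2, 6.1]
finger_gap: 0.0673
grip_force: 50.0
```

```bash
python3 q.py
```

```text
fix mm [ 0.19  0.5  38.31] f [-16.3 -13.4   6.1] tq [-2.95 -1.56  0.35] yaw [-179.61    0.43  164.77]
```

>>> drive_effector:
  plan: [0,0,0,0,0,0,0,0,0,0,0,0,0,0,0,0,0,0,0,0,0,0,0,0,0,0,0,0,0,0]

```text
clock: 26.35
ee_pos: [0.5418, 0.3245, 0.0383]
ee_rot: [-179.6, 0.4, 164.8]
force: [9.3, -19.0, 5.8]
finger_gap: 0.0669
grip_force: 50.0
```

```bash
python3 q.py; python3 -c "
from workcell import bot, viewer, observe
print(bot.close_job())"
```

```text
fix mm [ 0.18  0.47 38.29] f [-15.9 -13.9   5.8] tq [-2.95 -1.53  0.37] yaw [-179.61    0.43  164.77]
the job is handed in; nothing more can be done
None
```

The job is handed in at 26 s of the 72 s allowed, with no verdict returned: the screw was turned to its stop, the key is back in its block, and the phone is gripped in the corner, pushed about 16 N toward the side fence and 14 N toward the end stop.

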